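Pull the scraper from its click holder and clear the render chips

TASK

Pull the grey scraper straight up out of its click holder on the side of the wire basket, without levering it over, and use it to sweep all five render chips off the open end of the drip tray into the dustpan; keep the gripper's fingers off the chips. Then put the scraper away for rinsing: set it down gently, blade down on the floor of the basket's empty near compartment, and let go; it may lean on the wires. Leave the other things where they are.

Things in the scene. Friction and masses are not known exactly. Their poses are not given: they have to be found in the camera images.
- scraper: Grey plastic hand scraper, 0.16 kg, upright in the holder, blade down: blade 130 mm wide (x), 6 thick (y), 75 tall, a V notch 4.5 mm deep in each side edge 19 mm above the bottom; on top a bar handle 120 long (x), 24 thick (y), 26 tall (z 74 to 100 mm). Origin: middle of the blade's straight bottom edge; z up to the handle; x along the holder's x.
- holder: White holder hooked on the basket's right-hand (-y) rail, fixed, 176 mm long (x). The blade stands in its 8.5 mm wide slot, open upwards: floor 4 mm and wall tops 36 mm above the origin. A sprung roller at each end clicks into a blade notch: pull straight up, 12 to 20 N over the first 8 mm, then free; clear after 40 mm. Origin: middle of the underside, 30 mm above the bench.
- tray: Aluminium drip tray on the bench, fixed, 220 mm (x) by 260 (y). Flat floor, upper face 14 mm above the bench; rims, tops 31 mm above the bench, along both x sides and the +y end; the -y end is open and rimless. Inside: x -106 to 106 mm, y -130 (open edge) to 126. Origin: middle of the underside, at bench height; z up.
- tray_end (a point): Middle of the tray's open (-y) edge, on the floor's upper face, 14 mm above the bench. Axes as the tray's.
- pan: Dark steel dustpan, fixed, same yaw as the tray, lip (+y, y = 100 mm) 1 mm from the tray's open edge. 236 mm (x) by 200 (y), floor top 3 mm above the bench, 11 below the tray floor; side walls at x = +-117 mm rising from 10 mm at the lip to 42; back wall 42 mm tall with a flat hood over y below -60; wooden handle beyond, along -y. Origin: middle of the underside.
- bay (a point): Middle of the floor (6 mm above the bench) of the basket's empty near compartment: 52 mm wide (x, between wires) and 296 mm long (y); its two long wire walls are 65 mm high above the bench, the ends 83 mm. Axes as the basket's; z up.
- basket: Steel wire pull-out basket on the bench, fixed, 320 mm (x) by 300 (y), sheet floor 6 mm up; the near (-x) wall and a divider 56 mm behind it have tops 65 mm above the bench, the other walls 83 mm. Origin: middle of the underside; z up.
- chip1: One of five flat sandy-coloured chips of fallen wall render on the tray, irregular, up to 35 mm across and 9 mm thick, 13 g, loose. Origin: middle of its underside.
- chip2: One of five flat sandy-coloured chips of fallen wall render on the tray, irregular, up to 31 mm across and 10 mm thick, 13 g, loose. Origin: middle of its underside.
- chip3: One of five flat sandy-coloured chips of fallen wall render on the tray, irregular, up to 38 mm across and 8 mm thick, 13 g, loose. Origin: middle of its underside.
- chip4: One of five flat sandy-coloured chips of fallen wall render on the tray, irregular, up to 33 mm across and 9 mm thick, 13 g, loose. Origin: middle of its underside.
- chip5: One of five flat sandy-coloured chips of fallen wall render on the tray, irregular, up to 36 mm across and 10 mm thick, 13 g, loose. Origin: middle of its underside.
- spray_bottle: Green spray bottle with twist cap and trigger head in the basket, 70 mm across, 208 mm tall. Bystander. Origin: middle of the underside.
- ramekin: White ceramic ramekin in the basket, 86 mm across, 46 mm tall. Bystander. Origin: middle of the underside.
- tin: Small closed round aluminium tin in the basket, 69 mm across, 28 mm tall. Bystander. Origin: middle of the underside.
- nail_brush: Wooden nail brush in the basket, 38 by 90 mm (y), 32 mm tall. Bystander. Origin: middle of the underside.
- mug: Blue mug on the bench beyond the tray, 80 mm across, 90 mm tall. Bystander. Origin: middle of the underside.
- jar: Glass jar with a metal lid on the bench beyond the tray, 66 mm across, 95 mm tall. Bystander. Origin: middle of the underside.
- plug: Black rubber sink plug on the bench on the robot's side of tray and dustpan, 48 mm across, 26 mm tall. Bystander. Origin: middle of the underside.
Not all that is in view belongs to the job. Leave any pink or purple look-alike of the chip5 alone.

How it is judged:
On the way, in this order (a step that is already met when the one before it is completed fails the run):
1. the scraper is pulled up clear of its holder (z of scraper in the frame of holder above 0.05 m), for 0.2 s.
2. all five chips lie in the dustpan (x of chip1 in the frame of pan between -0.115 and 0.115 m and y of chip1 in the frame of pan between -0.097 and 0.097 m and z of each of chip1, chip2, chip3, chip4, chip5 in the frame of pan below 0.036 m and x of chip2 in the frame of pan between -0.115 and 0.115 m and y of chip2 in the frame of pan between -0.097 and 0.097 m and x of chip3 in the frame of pan between -0.115 and 0.115 m and y of chip3 in the frame of pan between -0.097 and 0.097 m and x of chip4 in the frame of pan between -0.115 and 0.115 m and y of chip4 in the frame of pan between -0.097 and 0.097 m and x of chip5 in the frame of pan between -0.115 and 0.115 m and y of chip5 in the frame of pan between -0.097 and 0.097 m), for 0.2 s.
At the end, for the whole second after the job is handed in: All five chips at rest inside the dustpan walls, behind its lip and under 36 mm up; the scraper released and at rest in the basket's near compartment, the middle of its bottom edge between the wire walls and within 12 mm of the floor, upright or leaning at most 50 degrees (all of step 2 and x of scraper in the frame of bay between -0.026 and 0.026 m and y of scraper in the frame of bay between -0.145 and 0.145 m and z of scraper in the frame of bay below 0.012 m and angle between scraper's own z axis and vertical below 0.9 rad and linear speed of each of scraper, chip1, chip2, chip3, chip4, chip5 below 0.03 m/s); the robot touches nothing.
It fails at once if the scraper is levered over by more than 20 degrees while still in its holder (angle between scraper's own z axis and vertical above 0.35 rad and z of scraper in the frame of holder between -0.01 and 0.036 m and horizontal distance between scraper and holder below 0.05 m).
It fails at once if the scraper is dropped from more than about 30 mm (contact force between the fingers and scraper below 0.05 N and linear speed of scraper above 0.8 m/s).
It fails at once if the fingers touch a chip (contact force between the fingers and chip1 above 0.5 N or contact force between the fingers and chip2 above 0.5 N or contact force between the fingers and chip3 above 0.5 N or contact force between the fingers and chip4 above 0.5 N or contact force between the fingers and chip5 above 0.5 N).
It fails at once if another thing is moved by more than 30 mm (distance of any of spray_bottle, ramekin, tin, nail_brush, mug, jar, plug from where it was at the start of the episode above 0.03 m).
It also fails if it takes over 58 s, if anything falls off the work surface, if the arm or the gripper's body presses on something with over 40 N, if the wrist force passes 120 N, or if a joint passes its speed limit or range.

ROBOT

A 6-joint arm with a two-finger parallel gripper is mounted at the origin on the work surface. World frame = base frame: x ahead of the robot, y to its left, z up, the work surface at z = 0. Lengths are in m, angles in rad, forces in N, time in s.
With the tool pointing down it reaches from about 0.35 to 0.775 m from the base axis. Payload 7.3 kg.
Tool frame: the origin (TCP) lies midway between the tips of the shut fingers; the grasp point (between the pads) lies 19 mm behind it (tcp_to_grasp is the distance from the TCP to the grasp point, in m); z points along the fingers, y is the line along which they close (so a half turn about z gives the same grasp; the last joint's range is limited). The gripper opens to 92 mm and grips with 3 to 60 N. Pads are 19 mm wide; open, the fingers measure 130 mm over their backs; the gripper's body (75 mm by 190 mm) begins 47 mm behind the grasp point.
Start: joints at [1.114, 0.342, 1.524, -0, 1.275, -0.146], TCP at [0.161, 0.5, 0.227] pointing down, gripper open.
Joint ranges: [-2.53, 2.53], [-0.77, 2.02], [0.04, 2.7], [-1, 4.14], [0.28, 2.66], [-3.11, 3.11]. Speed limits (rad/s): [2.57, 2.57, 3.14, 3.14, 3.14, 3.14].

INTERFACE

Orientations are given as [roll, pitch, yaw] about the fixed x, y, z axes, in that order (R = Rz(yaw) Ry(pitch) Rx(roll)).
In Python, from cell import observe, read_camera, calibration, hand_in, tcp_to_grasp gives the robot as it stands.
- The arm moves only by the tool send_rows, never from a script. Its argument "targets" is a list of rows, each a list of 5 numbers: the opening, from 0 (shut) to 1 (fully open), then the shift along the world's x, y, z in m, then the turn about the world's z in rad. A call has 1 to 5 rows; each row shifts and turns the commanded pose from where the row before left it; what a row does not reach is not made up. A row lasts 1/10 s, in which the tool goes at most 50 mm and 8.59 degrees, less where a joint would pass 70% of its speed; a pose out of reach is approached as far as the arm can. A call is refused whole if a number of a shift passes 0.05 or a number of a turn 0.15, either way. A call with a gripper value outside its range is refused whole. The fingers move at their own pace and stop on an object; "grip_force" is the grip in N (left out, the last holds). Time passes only in rows, so rows that do not move let the fingers close. It gives the time, the measured TCP pose, the force, the opening and the grip force at its end, in the units of the state.
- observe(): the state, without advancing time (a new reading comes with each control period).
- read_camera(name): name is "scene" or "top" or "wrist"; returns (picture, depth): 480x640x3 uint8, red, green, blue; 480x640 float32, m along the optical axis (not along the pixel's ray), 0 where there is no reading.
- calibration(name): a dict with "intrinsics" (3x3 intrinsics, pixels), "world_to_cam" (4x4, takes a point from world to camera coordinates); the wrist camera has in their place "hand_eye" (4x4, takes a point from camera to tool coordinates, whose origin is the TCP and whose axes are the flange's). Camera axes: x right, y up, looking along -z (the intrinsics and any distortion apply to the point x, -y, -z); pixel columns grow to the right and rows downward; lengths in m; the calibration is good to about 2 mm. A picture is of the moment at which its call begins: read the wrist's pose just before it. calibration takes no time and is no camera call.
- hand_in(): hands the job in; it is judged then, once.
The state is a dict: "time": time; "qpos": joint angles; "qvel": joint speeds; "joint_efforts": joint torques, N m; "tool_pos": TCP position; "tool_rot": TCP orientation; "contact_force": force on the tool from outside, world axes, zero at the start; "torque": the same for the moment, N m; "opening": finger opening in m; "grip_force": force on a finger pad.
Only numpy, scipy, OpenCV 4.12 (cv2) and the standard library are available. Lean on these libraries where they do the work, as an engineer would, in place of code of your own. Each camera call takes 0.05 s, during which the arm holds its last target. There are 200 camera calls.

## Working session

There is one attempt and no reset: what is moved stays moved. The work goes in short steps, Python scripts to look and compute and a tool call to move; the robot and the scene stay as the last step left them, time stands still between calls to the robot, and variables do not carry over. Pictures are saved under pics/ and viewed, at most 10 in all, crops included, and the job is handed in when it is done.

Besides the shell and the picture viewer there is one more tool, called in YAML: its name, and indented under it one key for each argument. send_rows: Moves the arm, as the interface text tells. Its arguments: {"type":"object","properties":{"targets":{"type":"array","items":{"type":"array","items":{"type":"number"}}},"grip_force":{"type":"number"}},"required":["targets"]}

```bash
mkdir -p pics; ls; cat > h.py <<'E'
import numpy as np, cv2
from cell import observe, read_camera, calibration, hand_in, tcp_to_grasp
def pts(name, depth):
    c=calibration(name); K=np.array(c["intrinsics"]); M=np.linalg.inv(np.array(c["world_to_cam"]))
    v,u=np.mgrid[0:480,0:640]; d=depth
    P=np.stack([(u-K[0,2])/K[0,0]*d,-(v-K[1,2])/K[1,1]*d,-d,np.ones_like(d)],-1)
    return (P@M.T)[...,:3]
E
python3 - <<'E'
from h import *
o=observe(); print({k:np.round(v,3) for k,v in o.items()}, tcp_to_grasp)
for n in("scene","top"):
    p,d=read_camera(n); np.savez(n+"0.npz",p=p,d=d); cv2.imwrite(f"pics/{n}0.png",p[...,::-1])
    c=calibration(n); print(n,c)
print(calibration("wrist"))
E
```

```text
pics
{'time': np.float64(0.0), 'qpos': array([ 1.114,  0.343,  1.525, -0.   ,  1.275, -0.146]), 'qvel': array([-0.001,  0.001,  0.002, -0.001,  0.   ,  0.   ]), 'joint_efforts': array([ -0.   , -43.125, -24.422,   0.072,   0.056,  -0.   ]), 'tool_pos': array([0.16 , 0.499, 0.226]), 'tool_rot': array([-3.14 , -0.   ,  2.831]), 'contact_force': array([-0.279, -0.366, -0.169]), 'torque': array([-0.019,  0.003, -0.016]), 'grip_force': np.float64(0.0), 'opening': np.float64(0.091)} 0.0188
scene {'intrinsics': array([[440.82546321,   0.        , 329.4520514 ],
       [  0.        , 440.82546321, 236.1374276 ],
       [  0.        ,   0.        ,   1.        ]]), 'world_to_cam': array([[ 8.89485865e-01,  4.56962219e-01,  6.53204898e-04,
        -5.12721300e-01],
       [-2.59412012e-01,  5.03772720e-01,  8.23965081e-01,
         9.53675879e-02],
       [ 3.76191845e-01, -7.33074742e-01,  5.66640202e-01,
        -1.02692070e+00],
       [ 0.00000000e+00,  0.00000000e+00,  0.00000000e+00,
         1.00000000e+00]])}
top {'intrinsics': array([[492.88729091,   0.        , 318.77152788],
       
[... 182 characters left out ...]
 0.9983425 , -0.00861799,  0.05690336, -0.55888258],
       [-0.05710645, -0.02551008,  0.99804213, -0.96253794],
       [ 0.        ,  0.        ,  0.        ,  1.        ]])}
{'intrinsics': array([[417.32086345,   0.        , 315.85023835],
       [  0.        , 417.32086345, 242.78998416],
       [  0.        ,   0.        ,   1.        ]]), 'hand_eye': array([[-6.41250029e-04,  9.66737082e-01,  2.55771388e-01,
         6.82123892e-02],
       [ 9.99998837e-01,  9.73936999e-04, -1.17406303e-03,
         7.08041749e-04],
       [-1.38411548e-03,  2.55770338e-01, -9.66736582e-01,
        -1.57535484e-01],
       [ 0.00000000e+00,  0.00000000e+00,  0.00000000e+00,
         1.00000000e+00]])}
```

View pics/top0.png

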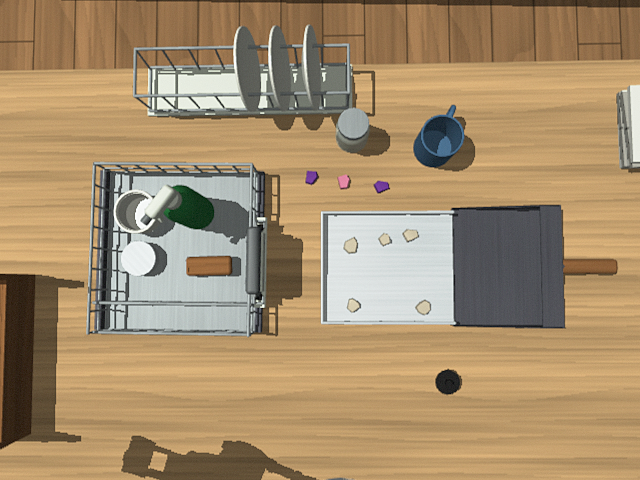

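View pics/scene0.png

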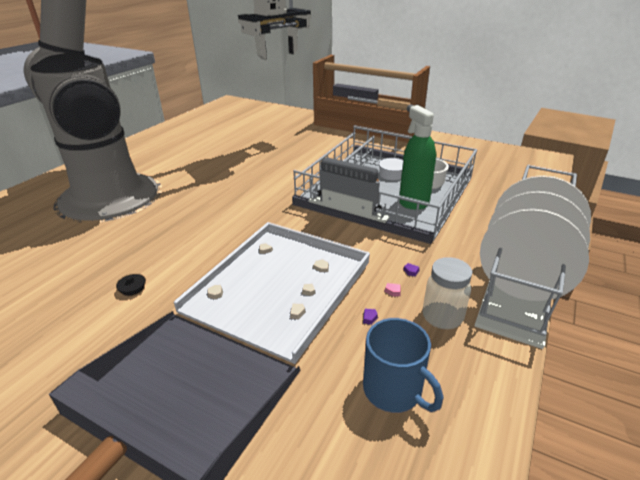

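The top view shows the scraper handle at (254,260) on the basket's -y rail. The tray spans columns 322-455 and the pan 455-565. Sandy chips are at (350,245), (385,240), (411,235), (353,305) and (424,307). The pink and purple pieces at (312,177), (344,182) and (382,186) lie off the tray and are look-alikes to leave alone. Next I'll measure, and make one enlarged crop to confirm the chips.

```bash
python3 - <<'E'
from h import *
z=np.load("top0.npz"); p,d=z["p"],z["d"]; P=pts("top",d); X,Y,Z=P[...,0],P[...,1],P[...,2]
v,u=np.mgrid[0:480,0:640]
def box(a,b,c,e): return (u>=a)&(u<b)&(v>=c)&(v<e)&(d>0)
def rect(m,s):
    q=P[m]; r=cv2.minAreaRect((q[:,:2]*1000).astype(np.float32)); print(s,m.sum(),"ctr",np.round(r[0],1),"size",np.round(r[1],1),"ang",round(r[2],2),"z med/max",np.round(np.median(q[:,2]),4),np.round(q[:,2].max(),4))
    c=cv2.boxPoints(r); 
rect(box(236,275,215,310)&(Z>.120),"handle")
rect(box(250,275,205,320)&(Z>.055)&(Z<.078),"holder~")
tray=box(300,460,195,345)&(Z>.008)&(Z<.04); rect(tray,"tray")
rect(box(300,460,195,345)&(Z>.024)&(Z<.04),"rims")
rect(box(452,566,195,345)&(Z>.035)&(Z<.06),"panhigh")
print("floor z",np.median(Z[box(360,400,255,295)]),"bench",np.median(Z[box(290,315,330,360)]),"pan z",np.median(Z[box(480,520,240,300)]))
hsv=cv2.cvtColor(p,cv2.COLOR_RGB2HSV)
floor=box(328,452,218,320)
m=(floor&(hsv[...,1]>40)).astype(np.uint8)
n,l,st,ce=cv2.connectedComponentsWithStats(m)
for i in range(1,n):
    if st[i,4]>20: print("chip",np.round(ce[i]),st[i],np.round(np.median(P[l==i],0),4), "x",np.round(X[l==i].min(),3),np.round(X[l==i].max(),3),"y",np.round(Y[l==i].min(),3),np.round(Y[l==i].max(),3),"rgb",p[l==i].mean(0).round())
rect(box(85,270,160,335)&(Z>.05)&(Z<.09),"basket wires")
for r,s in ((296,"divider"),(330,"near")): 
    b=box(110,240,r-8,r+10)&(Z>.05)&(Z<.072)
    if b.sum()>5: print(s,b.sum(),np.round(np.median(P[b],0),4),np.polyfit(Y[b],X[b],1).round(4))
b=box(150,225,180,235)&(Z>.1); print("bottle",np.round([X[b].min(),X[b].max(),Y[b].min(),Y[b].max(),Z[b].max()],3))
cv2.imwrite("pics/crop.png",cv2.resize(p[165:335,295:460,::-1],None,fx=3.4,fy=3.4,interpolation=cv2.INTER_CUBIC))
E
```

```text
handle 946 ctr [539.2 152.9] size [ 24.9 118.5] ang 88.97 z med/max 0.1327 0.1404
holder~ 266 ctr [541.8 154.8] size [ 23.  201.8] ang 88.74 z med/max 0.0635 0.0779
tray 14993 ctr [ 531.6 -102.1] size [275.2 233.8] ang 88.57 z med/max 0.0141 0.036
rims 1240 ctr [528.2 -95.7] size [259.3 221.5] ang 89.69 z med/max 0.0299 0.036
panhigh 2787 ctr [ 527.3 -390.3] size [ 88.4 236. ] ang 89.84 z med/max 0.0425 0.0487
floor z 0.013792883962539082 bench -0.0001424469255774108 pan z 0.00273520393455573
chip [410. 235.] [403 230  15  12 124] [ 0.5919 -0.1416  0.0228] x 0.579 0.602 y -0.157 -0.128 rgb [196. 186. 159.]
chip [384. 239.] [379 234  10  12  84] [ 0.5835 -0.0906  0.023 ] x 0.572 0.594 y -0.099 -0.081 rgb [200. 190. 163.]
chip [351. 245.] [344 238  14  15 152] [ 0.5722 -0.0256  0.021 ] x 0.558 0.586 y -0.038 -0.012 rgb [196. 187. 160.]
chip [353. 305.] [348 299  12  13 109] [ 0.4544 -0.0281  0.0221] x 0.443 0.466 y -0.04 -0.018 rgb [203. 194. 166.]
chip [423. 307.] [416 300  14  14 140] [ 0.4497 -0.1654  0.0222] x 0.438 0.463 y -0.178 -0.151 rgb [195. 186. 159.]
basket wires 3324 ctr [565.1 306.2] size [327.1 326.4] ang 88.96 z med/max 0.0676 0.0899
divider 403 [0.461  0.315  0.0641] [0.017  0.4559]
near 413 [0.4054 0.3097 0.0643] [0.0176 0.3997]
bottle [0.602 0.675 0.249 0.312 0.218]
```

View pics/crop.png

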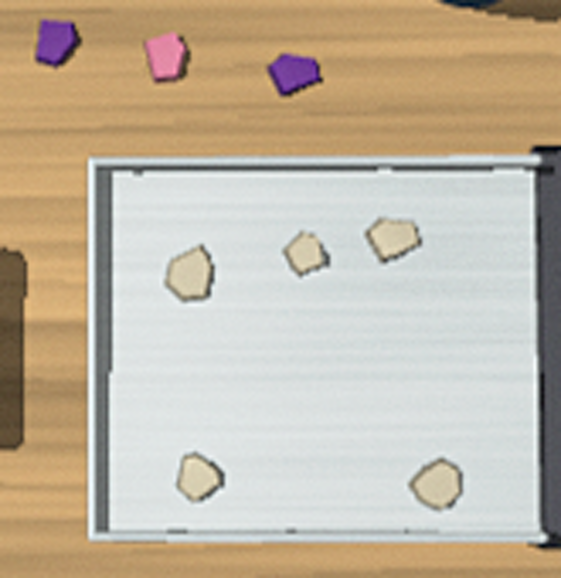

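The crop confirms five sandy chips inside the tray rims. The three look-alikes are purple, pink and purple, and sit outside the tray. The scraper handle is at (0.539, 0.153) with a yaw of -1°, so I'm moving over it now.

send_rows:
  targets:
    - [1,0.034,-0.031,0,0.06]
    - [1,0.034,-0.031,0,0.06]
    - [1,0.034,-0.031,0,0.06]
    - [1,0.034,-0.031,0,0.06]
    - [1,0.034,-0.031,0,0.05]
  grip_force: 60

```text
time: 0.6
tool_pos: [0.3314, 0.3434, 0.2265]
tool_rot: [-3.141, -0.0, 3.123]
contact_force: [0.2, 0.4, 0.7]
opening: 0.0921
grip_force: 0.0
```

send_rows:
  targets:
    - [1,0.034,-0.031,0,0]
    - [1,0.034,-0.031,0,0]
    - [1,0.034,-0.031,0,0]
    - [1,0.034,-0.031,0,0]
    - [1,0.034,-0.031,0,0]

```text
time: 1.1
tool_pos: [0.5015, 0.1883, 0.2264]
tool_rot: [3.142, -0.001, 3.121]
contact_force: [0.7, 1.4, 0.0]
opening: 0.0916
grip_force: 0.0
```

send_rows:
  targets:
    - [1,0.02,-0.018,0,0]
    - [1,0.018,-0.017,0,0]
    - [1,0,0,0,0]

```text
time: 1.4
tool_pos: [0.5402, 0.1525, 0.2259]
tool_rot: [-3.141, -0.0, 3.117]
contact_force: [-0.7, -0.5, -0.5]
opening: 0.0917
grip_force: 0.0
```

send_rows:
  targets:
    - [1,0,0,-0.04,0]
    - [1,0,0,-0.04,0]
    - [1,0,0,-0.03,0]
    - [1,0,0,-0.012,0]
    - [1,0,0,0,0]
  grip_force: 8

```text
time: 1.9
tool_pos: [0.5372, 0.1552, 0.1034]
tool_rot: [-3.141, -0.004, 3.121]
contact_force: [0.5, 0.3, 1.2]
opening: 0.0917
grip_force: 0.0
```

send_rows:
  targets:
    - [0,0,0,0,0]
    - [0,0,0,0,0]
    - [0,0,0,0,0]
    - [0,0,0,0,0]
    - [0,0,0,0,0]

```text
time: 2.4
tool_pos: [0.5388, 0.1549, 0.1053]
tool_rot: [3.141, 0.001, 3.121]
contact_force: [-0.3, -0.2, -0.0]
opening: 0.0566
grip_force: 0.0
```

send_rows:
  targets:
    - [0,0,-0.001,0,0]
    - [0,0,0,0,0]
    - [0,0,0,0,0]
    - [0,0,0,0,0]
    - [0,0,0,0,0]

```text
time: 2.9
tool_pos: [0.5385, 0.1538, 0.1047]
tool_rot: [-3.141, -0.0, 3.121]
contact_force: [0.5, -0.3, -0.7]
opening: 0.0241
grip_force: 8.0
```

send_rows:
  targets:
    - [0,0,0,0,0]
    - [0,0,0,0,0]

```text
time: 3.1
tool_pos: [0.5386, 0.1538, 0.1047]
tool_rot: [-3.142, 0.0, 3.121]
contact_force: [0.4, -0.6, -0.1]
opening: 0.0238
grip_force: 8.0
```

send_rows:
  targets:
    - [0,0,0,0,0]
    - [0,0,0,0,0]
    - [0,0,0,0.003,0]
    - [0,0,0,0.003,0]
    - [0,0,0,0.003,0]
  grip_force: 60

```text
time: 3.6
tool_pos: [0.5382, 0.1538, 0.1134]
tool_rot: [-3.141, -0.001, 3.121]
contact_force: [0.5, -0.1, -4.6]
opening: 0.0236
grip_force: 60.0
```

send_rows:
  targets:
    - [0,0,0,0.005,0]
    - [0,0,0,0.008,0]
    - [0,0,0,0.012,0]
    - [0,0,0,0.02,0]
    - [0,0,0,0,0]

```text
time: 4.1
tool_pos: [0.5406, 0.1542, 0.1626]
tool_rot: [3.14, 0.007, 3.121]
contact_force: [1.2, 0.9, -1.7]
opening: 0.0238
grip_force: 60.0
```

send_rows:
  targets:
    - [0,0,0,0.03,0]
    - [0,0.005,-0.036,0,0.014]
    - [0,0.006,-0.036,0,0]
    - [0,0.006,-0.036,0,0]
    - [0,0.006,-0.036,0,0]

```text
time: 4.6
tool_pos: [0.5616, 0.0086, 0.1888]
tool_rot: [3.142, 0.0, 3.135]
contact_force: [0.2, -0.5, -2.6]
opening: 0.0239
grip_force: 60.0
```

```bash
python3 - <<'E'
from h import *
o=observe(); print(o["tool_pos"],o["tool_rot"])
p,d=read_camera("scene"); np.savez("scene1.npz",p=p,d=d); cv2.imwrite("pics/scene1.png",p[...,::-1])
p,d=read_camera("top"); P=pts("top",d); X,Y,Z=np.moveaxis(P,-1,0)
m=(d>0)&(Z>.10)&(Z<.26)&(X>.48)&(X<.65)&(abs(Y-.01)<.05)
q=P[m]; print(m.sum(), np.percentile(q,[0,5,50,95,100],axis=0).round(3))
E
```

```text
[0.56155198 0.00861372 0.1888339 ] [3.14151415e+00 4.77528678e-04 3.13518239e+00]
248 [[ 0.499 -0.008  0.191]
 [ 0.503 -0.007  0.209]
 [ 0.516  0.003  0.217]
 [ 0.527  0.014  0.22 ]
 [ 0.529  0.045  0.26 ]]
```

View pics/scene1.png

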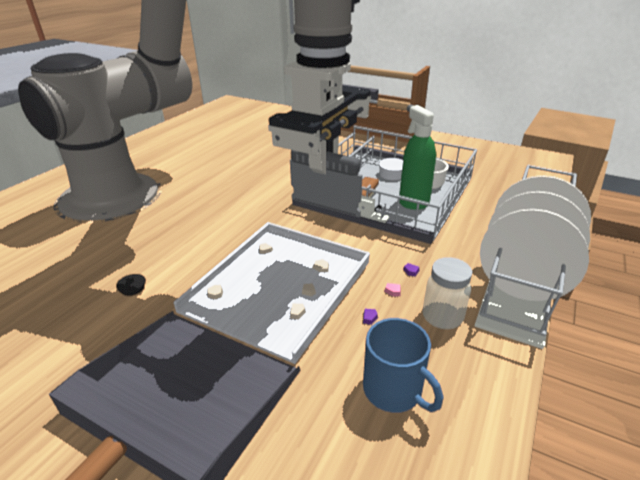

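The scene view shows the scraper upright in the fingers at about (325,175), clear of its holder, with all five chips untouched. The top-camera depth puts the handle top at z = 0.218, so it hasn't slipped in the grip. I'm lowering it behind the upper-lane chips.

send_rows:
  targets:
    - [0,0.002,0,-0.03,0]
    - [0,0,0,-0.03,0]
    - [0,0,0,-0.025,0]
    - [0,0,0,-0.008,0]
    - [0,0,0,0,0]

```text
time: 5.2
tool_pos: [0.5629, 0.0104, 0.0949]
tool_rot: [3.141, -0.002, 3.135]
contact_force: [-1.1, -0.2, -0.9]
opening: 0.0237
grip_force: 60.0
```

send_rows:
  targets:
    - [0,0,0,0,0]
    - [0,0,0,0,0]

```text
time: 5.4
tool_pos: [0.5645, 0.0099, 0.0973]
tool_rot: [-3.141, 0.003, 3.135]
contact_force: [0.0, 0.3, -1.0]
opening: 0.0239
grip_force: 60.0
```

send_rows:
  targets:
    - [0,0,0,-0.005,0]
    - [0,0,0,-0.004,0]
    - [0,0,0,-0.001,0]
    - [0,0,0,0,0]
    - [0,0,0,0,0]

```text
time: 5.9
tool_pos: [0.5636, 0.0098, 0.0857]
tool_rot: [3.141, -0.0, 3.135]
contact_force: [-0.3, -0.2, -1.2]
opening: 0.0235
grip_force: 60.0
```

```bash
python3 - <<'E'
from h import *
o=observe(); print(o["tool_pos"],o["contact_force"])
p,d=read_camera("scene"); c=calibration("scene")
cv2.imwrite("pics/scene2.png",cv2.resize(p[200:360,170:390,::-1],None,fx=3.5,fy=3.5,interpolation=cv2.INTER_CUBIC))
E
```

```text
[0.56357642 0.00984267 0.08573043] [-0.33045975 -0.18663896 -1.20092827]
```

View pics/scene2.png

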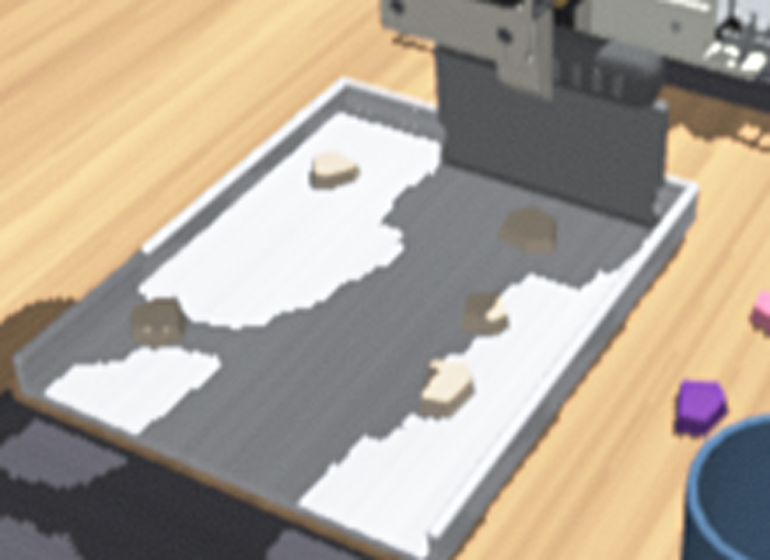

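The blade stands on the tray floor inside the rim, with its bottom edge from (445,165) to (650,215) in the crop and the three upper-lane chips ahead of it. I'm sweeping toward -y.

send_rows:
  targets:
    - [0,0,-0.01,0,0]
    - [0,0,-0.014,0,0]
    - [0,0,-0.014,0,0]
    - [0,0,-0.014,0,0]
    - [0,0,-0.014,0,0]

```text
time: 6.45
tool_pos: [0.5635, -0.0578, 0.0858]
tool_rot: [3.142, 0.0, 3.134]
contact_force: [-0.1, 0.5, -2.2]
opening: 0.0236
grip_force: 60.0
```

send_rows:
  targets:
    - [0,0,-0.014,0,0]
    - [0,0,-0.014,0,0]
    - [0,0,-0.014,0,0]
    - [0,0,-0.014,0,0]
    - [0,0,-0.014,0,0]

```text
time: 6.95
tool_pos: [0.5635, -0.1273, 0.0858]
tool_rot: [3.141, 0.0, 3.135]
contact_force: [0.2, 1.0, -2.2]
opening: 0.0237
grip_force: 60.0
```

send_rows:
  targets:
    - [0,0,-0.014,0,0]
    - [0,0,-0.014,0,0]
    - [0,0,-0.014,0,0]
    - [0,0,-0.014,0,0]
    - [0,0,-0.014,0,0]

```text
time: 7.45
tool_pos: [0.5634, -0.1973, 0.0857]
tool_rot: [3.141, -0.0, 3.135]
contact_force: [-0.9, 0.3, -1.6]
opening: 0.0237
grip_force: 60.0
```

send_rows:
  targets:
    - [0,0,-0.014,0,0]
    - [0,0,-0.014,0,0]
    - [0,0,-0.014,0,0]
    - [0,0,-0.014,0,0]
    - [0,0,-0.01,0,0]

```text
time: 7.95
tool_pos: [0.5635, -0.2637, 0.0857]
tool_rot: [-3.141, 0.0, 3.134]
contact_force: [0.8, 0.4, -1.6]
opening: 0.0236
grip_force: 60.0
```

send_rows:
  targets:
    - [0,0,-0.014,0,0]
    - [0,0,-0.006,0,0]
    - [0,0,0,0.025,0]
    - [0,0,0,0.025,0]
    - [0,-0.02,0.04,0,0]

```text
time: 8.45
tool_pos: [0.5473, -0.2471, 0.1396]
tool_rot: [-3.135, 0.01, 3.132]
contact_force: [1.2, 1.3, -1.8]
opening: 0.0234
grip_force: 60.0
```

send_rows:
  targets:
    - [0,-0.02,0.045,0,0]
    - [0,-0.02,0.045,0,0]
    - [0,-0.011,0.045,0,0]
    - [0,0,0.045,0,0]
    - [0,0,0.045,0,0]

```text
time: 8.95
tool_pos: [0.4922, -0.0155, 0.1362]
tool_rot: [3.142, 0.001, 3.134]
contact_force: [1.0, 0.2, -2.0]
opening: 0.0236
grip_force: 60.0
```

send_rows:
  targets:
    - [0,0,0.025,0,0]
    - [0,0,0,0,0]

```text
time: 9.15
tool_pos: [0.4923, 0.0109, 0.136]
tool_rot: [3.141, 0.0, 3.139]
contact_force: [-0.3, -1.0, -2.1]
opening: 0.0238
grip_force: 60.0
```

```bash
python3 - <<'E'
from h import *
o=observe(); print(o["tool_pos"],o["tool_rot"],o["contact_force"])
p,d=read_camera("top"); P=pts("top",d); X,Y,Z=np.moveaxis(P,-1,0)
hsv=cv2.cvtColor(p,cv2.COLOR_RGB2HSV); v,u=np.mgrid[0:480,0:640]
m=((hsv[...,1]>35)&(hsv[...,0]>12)&(hsv[...,0]<35)&(u>328)&(u<560)&(v>205)&(v<325)&(Z<.05)).astype(np.uint8)
n,l,st,ce=cv2.connectedComponentsWithStats(m)
for i in range(1,n):
    if st[i,4]>15: q=P[l==i]; print(np.round(ce[i]),st[i,4],np.round(np.median(q,0),3),"y",q[:,1].min().round(3),q[:,1].max().round(3),"z",q[:,2].max().round(3))
cv2.imwrite("pics/top2.png",cv2.resize(p[190:340,310:580,::-1],None,fx=2.9,fy=2.9,interpolation=cv2.INTER_CUBIC))
E
```

```text
[0.49226521 0.01093441 0.13604406] [3.14066647e+00 2.16237998e-04 3.13903947e+00] [-0.33578471 -0.98525549 -2.12225165]
[400. 208.] 691 [ 0.649 -0.122 -0.   ] y -0.331 0.017 z 0.03
[460. 234.] 428 [ 0.596 -0.244  0.011] y -0.265 -0.229 z 0.017
[423. 307.] 141 [ 0.45  -0.165  0.022] y -0.177 -0.151 z 0.026
```

View pics/top2.png

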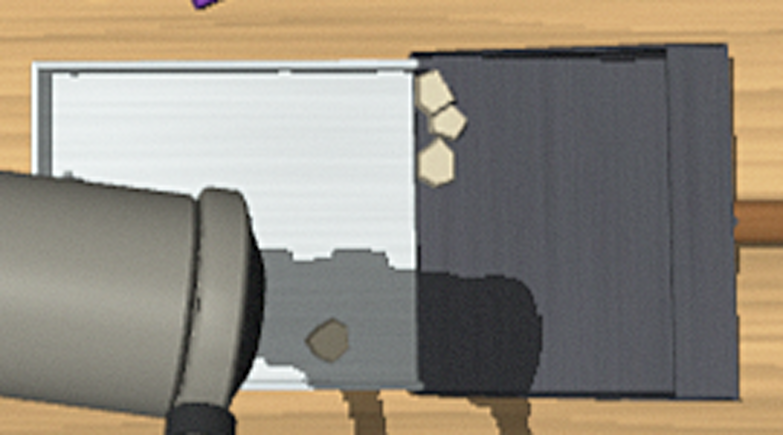

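All three upper-lane chips now lie in the pan just past the lip, at about (433,92), (448,122) and (436,162) in the crop. The arm hides one of the lower chips, and the other is still on the tray at (328,340). Now the lower lane.

send_rows:
  targets:
    - [0,0,0,-0.02,0]
    - [0,0,0,-0.02,0]
    - [0,0,0,-0.008,0]
    - [0,0,0,-0.002,0]
    - [0,0,0,0,0]

```text
time: 9.7
tool_pos: [0.4929, 0.0073, 0.086]
tool_rot: [-3.142, 0.0, 3.134]
contact_force: [0.1, -0.2, -2.6]
opening: 0.0235
grip_force: 60.0
```

send_rows:
  targets:
    - [0,0,-0.01,0,0]
    - [0,0,-0.014,0,0]
    - [0,0,-0.014,0,0]
    - [0,0,-0.014,0,0]
    - [0,0,-0.014,0,0]

```text
time: 10.2
tool_pos: [0.4926, -0.0597, 0.0859]
tool_rot: [-3.142, 0.0, 3.134]
contact_force: [-0.0, 0.5, -2.0]
opening: 0.0241
grip_force: 60.0
```

send_rows:
  targets:
    - [0,0,-0.014,0,0]
    - [0,0,-0.014,0,0]
    - [0,0,-0.014,0,0]
    - [0,0,-0.014,0,0]
    - [0,0,-0.014,0,0]

```text
time: 10.7
tool_pos: [0.4925, -0.1293, 0.0857]
tool_rot: [3.141, -0.0, 3.135]
contact_force: [-0.4, 0.4, -1.3]
opening: 0.0237
grip_force: 60.0
```

send_rows:
  targets:
    - [0,0,-0.014,0,0]
    - [0,0,-0.014,0,0]
    - [0,0,-0.014,0,0]
    - [0,0,-0.014,0,0]
    - [0,0,-0.014,0,0]

```text
time: 11.2
tool_pos: [0.4925, -0.1993, 0.0857]
tool_rot: [3.141, -0.0, 3.135]
contact_force: [-0.3, 0.5, -2.3]
opening: 0.0236
grip_force: 60.0
```

send_rows:
  targets:
    - [0,0,-0.014,0,0]
    - [0,0,-0.014,0,0]
    - [0,0,-0.014,0,0]
    - [0,0,-0.014,0,0]
    - [0,0,-0.014,0,0]

```text
time: 11.7
tool_pos: [0.4925, -0.2694, 0.0857]
tool_rot: [3.142, -0.0, 3.135]
contact_force: [-0.4, 1.0, -2.4]
opening: 0.0236
grip_force: 60.0
```

send_rows:
  targets:
    - [0,0,-0.01,0,0]
    - [0,0,-0.006,0,0]
    - [0,0,0,0.025,0]
    - [0,0,0,0.04,0]
    - [0,0,0,0.04,0]

```text
time: 12.2
tool_pos: [0.4921, -0.2837, 0.1914]
tool_rot: [3.14, -0.002, 3.135]
contact_force: [0.2, -0.2, -1.3]
opening: 0.0239
grip_force: 60.0
```

send_rows:
  targets:
    - [0,0,0.03,0.02,0]
    - [0,-0.005,0.045,0,-0.1]
    - [0,-0.005,0.045,0,-0.13]
    - [0,-0.005,0.045,0,-0.13]
    - [0,-0.005,0.045,0,-0.13]

```text
time: 12.7
tool_pos: [0.4719, -0.0723, 0.2109]
tool_rot: [3.141, 0.0, 2.639]
contact_force: [-0.5, 0.8, -2.2]
opening: 0.0237
grip_force: 60.0
```

send_rows:
  targets:
    - [0,-0.005,0.045,0,-0.13]
    - [0,-0.005,0.045,0,-0.13]
    - [0,-0.005,0.045,0,-0.13]
    - [0,-0.005,0.045,0,-0.13]
    - [0,-0.005,0.045,0,-0.13]

```text
time: 13.2
tool_pos: [0.4478, 0.147, 0.211]
tool_rot: [3.141, 0.0, 2.007]
contact_force: [0.5, -0.1, -1.9]
opening: 0.0233
grip_force: 60.0
```

```bash
python3 - <<'E'
from h import *
o=observe(); print(o["tool_pos"],o["tool_rot"],o["qpos"].round(2))
p,d=read_camera("top"); P=pts("top",d); X,Y,Z=np.moveaxis(P,-1,0)
hsv=cv2.cvtColor(p,cv2.COLOR_RGB2HSV); v,u=np.mgrid[0:480,0:640]
m=((hsv[...,1]>25)&(hsv[...,0]>12)&(hsv[...,0]<35)&(u>328)&(u<550)&(X<.635)&(X>.42)&(Z<.05)).astype(np.uint8)
n,l,st,ce=cv2.connectedComponentsWithStats(m)
for i in range(1,n):
    if st[i,4]>15: q=P[l==i]; print(np.round(ce[i]),st[i,4],np.round(np.median(q,0),3),"y",q[:,1].min().round(3),q[:,1].max().round(3),"z",q[:,2].max().round(3))
cv2.imwrite("pics/top3.png",cv2.resize(p[190:340,310:580,::-1],None,fx=2.9,fy=2.9,interpolation=cv2.INTER_CUBIC))
E
```

```text
[0.44782561 0.14695702 0.21096142] [3.14120899e+00 1.52982564e-05 2.00670221e+00] [ 0.15  0.26  1.69  0.    1.19 -0.28]
[461. 234.] 450 [ 0.595 -0.244  0.011] y -0.265 -0.23 z 0.018
[465. 308.] 314 [ 0.446 -0.248  0.011] y -0.271 -0.23 z 0.017
```

View pics/top3.png

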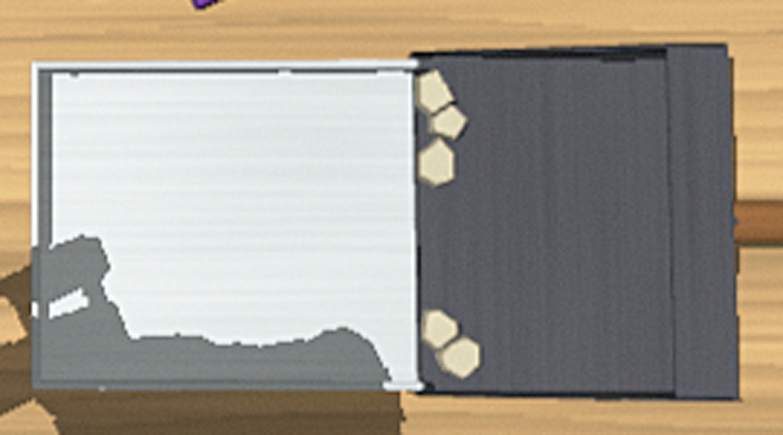

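All five chips now lie in the pan behind the lip: three at (433-448, 92-162) and two at (438,328) and (460,357) in the crop. The tray floor is empty. I'm carrying the scraper over the near compartment.

send_rows:
  targets:
    - [0,-0.005,0.04,0,-0.12]
    - [0,-0.005,0.04,0,-0.12]
    - [0,-0.005,0.04,0,-0.12]
    - [0,0,0.033,0,-0.097]
    - [0,0,0,0,0]

```text
time: 13.75
tool_pos: [0.4329, 0.3014, 0.2106]
tool_rot: [3.141, -0.001, 1.557]
contact_force: [-0.4, -0.4, -1.4]
opening: 0.0241
grip_force: 60.0
```

send_rows:
  targets:
    - [0,0,0,-0.03,0]
    - [0,0,0,-0.02,0]
    - [0,0,0,0,0]
    - [0,0,0,0,0]

```text
time: 14.15
tool_pos: [0.4337, 0.2976, 0.1612]
tool_rot: [-3.141, 0.0, 1.555]
contact_force: [0.7, -0.7, -1.0]
opening: 0.0236
grip_force: 60.0
```

```bash
python3 - <<'E'
from h import *
o=observe(); print(o["tool_pos"],o["tool_rot"])
p,d=read_camera("top"); P=pts("top",d); X,Y,Z=np.moveaxis(P,-1,0)
m=(d>0)&(Z>.17)&(Z<.195)&(abs(X-.433)<.05)&(abs(Y-.3)<.08)
for s,k in (("lo",m&(Y<.3)),("hi",m&(Y>.3))):
    q=P[k]; print(s,k.sum(), np.percentile(q,[0,5,50,95,100],axis=0).round(3).tolist() if k.sum() else "")
p,d=read_camera("scene"); cv2.imwrite("pics/scene3.png",cv2.resize(p[60:240,230:480,::-1],None,fx=3.1,fy=3.1,interpolation=cv2.INTER_CUBIC))
E
```

```text
[0.43370434 0.29758944 0.16115678] [-3.14145030e+00  2.61387748e-04  1.55493412e+00]
lo 496 [[0.414, 0.236, 0.172], [0.422, 0.237, 0.179], [0.434, 0.26, 0.189], [0.443, 0.293, 0.192], [0.445, 0.298, 0.194]]
hi 0
```

View pics/scene3.png

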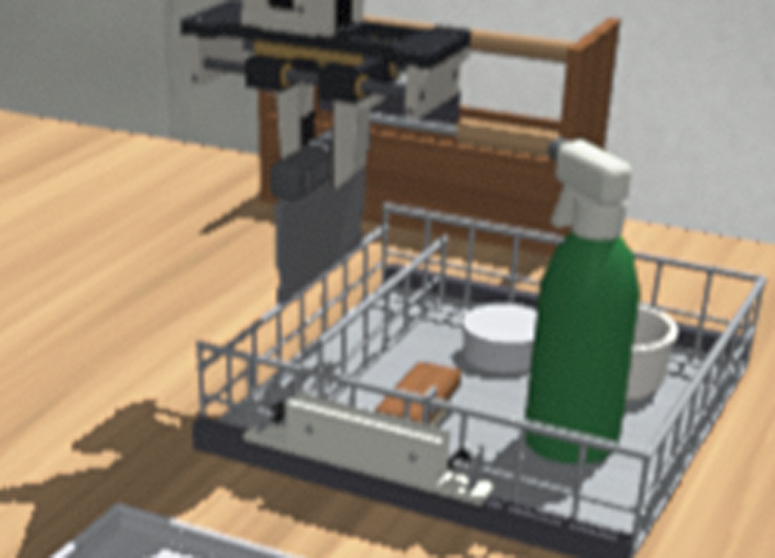

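The view shows the scraper hanging upright over the near compartment, blade at about (320,240) in the crop, and the basket contents undisturbed. The top-camera depth has the handle centred at x = 0.434, which matches the compartment's middle of 0.433. I'm lowering it.

send_rows:
  targets:
    - [0,0,0,-0.025,0]
    - [0,0,0,-0.025,0]
    - [0,0,0,-0.02,0]
    - [0,0,0,-0.009,0]
    - [0,0,0,0,0]

```text
time: 14.75
tool_pos: [0.4335, 0.2979, 0.0816]
tool_rot: [-3.141, 0.0, 1.555]
contact_force: [-0.6, 0.9, -1.5]
opening: 0.0239
grip_force: 60.0
```

send_rows:
  targets:
    - [0,0,0,-0.002,0]
    - [0,0,0,-0.001,0]
    - [0,0,0,-0.001,0]
    - [0,0,0,0,0]
    - [0,0,0,0,0]

```text
time: 15.25
tool_pos: [0.4336, 0.2982, 0.078]
tool_rot: [3.141, -0.0, 1.555]
contact_force: [0.3, 0.4, -2.6]
opening: 0.0233
grip_force: 60.0
```

send_rows:
  targets:
    - [0,0,0,-0.001,0]
    - [0,0,0,-0.001,0]
    - [0,0,0,0,0]

```text
time: 15.55
tool_pos: [0.4336, 0.2982, 0.0766]
tool_rot: [3.141, -0.0, 1.555]
contact_force: [-2.7, -1.7, 7.0]
opening: 0.0238
grip_force: 60.0
```

send_rows:
  targets:
    - [0,0,0,0.001,0]
    - [0,0,0,0,0]
    - [0.35,0,0,0,0]
    - [0.35,0,0,0,0]
    - [0.35,0,0,0,0]
  grip_force: 5

```text
time: 16.05
tool_pos: [0.4336, 0.2982, 0.0768]
tool_rot: [3.141, -0.0, 1.554]
contact_force: [-0.1, -0.6, 0.1]
opening: 0.0317
grip_force: 0.0
```

send_rows:
  targets:
    - [1,0,0,0,0]
    - [1,0,0,0,0]
    - [1,0,0,0,0]
    - [1,0,0,0,0]
    - [1,0,0,0,0]

```text
time: 16.55
tool_pos: [0.4334, 0.2981, 0.0768]
tool_rot: [3.141, -0.0, 1.555]
contact_force: [-0.5, -0.2, -0.9]
opening: 0.0675
grip_force: 0.0
```

send_rows:
  targets:
    - [1,0,0,0,0]
    - [1,0,0,0,0]
    - [1,0,0,0,0]
    - [1,0,0,0,0]
    - [1,0,0,0,0]

```text
time: 17.05
tool_pos: [0.4335, 0.2981, 0.0767]
tool_rot: [3.142, 0.0, 1.555]
contact_force: [-0.0, -0.7, -0.8]
opening: 0.0915
grip_force: 0.0
```

```bash
python3 - <<'E'
from h import *
o=observe(); print(o["tool_pos"],o["contact_force"],o["opening"],o["grip_force"])
p,d=read_camera("top"); P=pts("top",d); X,Y,Z=np.moveaxis(P,-1,0)
m=(d>0)&(Z>.07)&(Z<.125)&(abs(X-.433)<.07)&(Y>.235)&(Y<.262)
q=P[m]; print(m.sum(), np.percentile(q,[0,5,50,95,100],axis=0).round(3).tolist())
p,d=read_camera("scene"); cv2.imwrite("pics/scene4.png",cv2.resize(p[60:240,230:480,::-1],None,fx=3.1,fy=3.1,interpolation=cv2.INTER_CUBIC))
E
```

```text
[0.4334591  0.29811432 0.07673132] [-4.39344170e-04 -7.48799251e-01 -8.32281407e-01] 0.09145336547594606 0.0
222 [[0.42, 0.235, 0.073], [0.422, 0.237, 0.088], [0.432, 0.247, 0.104], [0.443, 0.261, 0.108], [0.444, 0.262, 0.109]]
```

View pics/scene4.png

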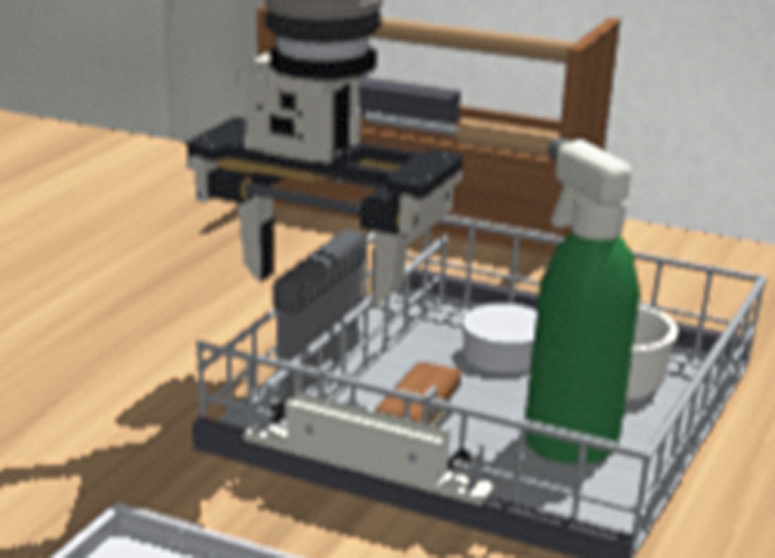

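The scraper stands upright on the compartment floor at about (320,300) in the crop, with both fingers clear of it. The handle top is at z ≈ 0.105 and the handle is centred at x = 0.432. I'm retreating straight up.

send_rows:
  targets:
    - [1,0,0,0.02,0]
    - [1,0,0,0.035,0]
    - [1,0,0,0.04,0]
    - [1,0,0,0.04,0]
    - [1,0,0,0,0]

```text
time: 17.65
tool_pos: [0.436, 0.2994, 0.2174]
tool_rot: [3.132, -0.005, 1.555]
contact_force: [0.5, 0.2, 0.0]
opening: 0.0918
grip_force: 0.0
```

```bash
python3 - <<'E'
from h import *
o=observe(); print(o["tool_pos"],o["contact_force"])
p,d=read_camera("top"); P=pts("top",d); X,Y,Z=np.moveaxis(P,-1,0)
m=(d>0)&(Z>.07)&(Z<.125)&(abs(X-.433)<.07)&(Y>.235)&(Y<.262)
q=P[m]; print(m.sum(), np.percentile(q,[5,50,95],axis=0).round(3).tolist())
hsv=cv2.cvtColor(p,cv2.COLOR_RGB2HSV); v,u=np.mgrid[0:480,0:640]
m=((hsv[...,1]>25)&(hsv[...,0]>12)&(hsv[...,0]<35)&(u>328)&(u<550)&(X<.635)&(X>.42)&(Z<.05)).astype(np.uint8)
n,l,st,ce=cv2.connectedComponentsWithStats(m)
print([(ce[i].round(),st[i,4]) for i in range(1,n) if st[i,4]>15])
print(hand_in())
E
```

```text
[0.43596809 0.29943799 0.21741125] [0.53598581 0.23346956 0.03929975]
224 [[0.422, 0.237, 0.089], [0.433, 0.248, 0.104], [0.443, 0.261, 0.108]]
[(array([461., 234.]), np.int32(452)), (array([465., 308.]), np.int32(310))]
the job is handed in; nothing more can be done
None
```

I handed the job in at about 17.7 s: all five chips are in the dustpan and the scraper stands upright and released in the near compartment; no verdict came back.

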